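# Wedge a rocking wiring box steady

## Task

The grey steel wiring box rocks on the worktop because the rubber foot at its near left corner, beside the orange wedge, is worn short. Using only your fingertips, push the wedge along the worktop, thin end first, under that foot until the box stands firm on all its feet, without jacking the box up or shoving it along. Then press down firmly on top of that corner to feel that it no longer rocks, and take your hand away, leaving the box level with the wedge snug under the foot; do not pick anything up or disturb the things around.

Things in the scene. Friction and masses are not known exactly. Their poses are not given: they have to be found in the camera images.
- enclosure: Grey sheet-steel wiring box, about 3.4 kg, 180 (its x) x 220 (its y) mm, flat top 76 mm and underside 26 mm above the worktop. Origin under its centre at worktop height, z up. Four domed black rubber feet (24 mm across) at x = +-68, y = +-88 mm: three carry it level; the one at x = -68, y = +88 mm is worn short and hangs clear.
- short_foot (a point): On the centre line of the short foot, at worktop height while the box stands level. The foot's dome (radius 12 mm) ends 4 to 8 mm above this point, differently each time and not measured. Weight on that corner (a push of some 3 to 6 N) tips the box until the foot meets the worktop; let go, it tips back level.
- loose_corner (a point): Point on the flat top of the box straight above the short foot, 22 mm in from both edges of the top, 76 mm above the worktop: the place to press. Press firmly, with 7 to 15 N, to be sure: by then a corner that still has play has gone down by its gap.
- wedge: Loose orange plastic wedge, 80 g, flat on the worktop: 140 mm long, 44 mm wide, 2 mm high at the thin end rising evenly to 19 mm at the thick end. Origin at the centre of its underside, x along it towards the thin end, z up. It lies with the thin end towards the short foot, not quite in line. Under 1 N slides it; friction holds it where it is left.
- wedge_back (a point): Centre of the wedge's upright thick end face (44 mm wide, 19 mm high), 9 mm above the worktop: the face to push. The wedge meets the short foot when its thin end is some 15 to 50 mm past the foot's centre line; then the push rises steeply: 4 to 6 N makes it snug, far more jacks the corner up and lifts another foot.
- nut_carton: Bystander: small closed cardboard carton with a blue stripe, 65 x 70 x 55 mm, standing to the right of the box. Origin under its centre.
- nose_piece: Bystander: black nose piece of a rivet gun, 17 x 19 mm, 27 mm high, standing on its hexagon to the left of the box, beyond the wedge. Origin under its centre.
- gauge: Bystander: plug gauge with black grip and steel ends, 98 mm long, 12 mm thick, lying in front of the box. Origin under its centre.
Mind the look-alikes: they are no part of the job. Several things look just like the wedge: the one meant starts nearest to the robot's base.

How it is judged:
By the outcome, as a careful person would: the job done as asked, in the order asked, and still so for the second after the job is handed in, with the robot touching nothing.
It also fails if it takes over 58 s, if anything falls off the work surface, if the arm or the gripper's body presses on something with over 40 N, if the wrist force passes 120 N, or if a joint passes its speed limit or range.

## Robot

A 7-joint arm with a two-finger parallel gripper is mounted at the origin on a cart in front of the work surface, level with it; the furniture and walls round the work are solid. World frame = base frame: x ahead of the robot, y to its left, z up, the work surface at z = 0. Lengths are in m, angles in rad, forces in N, time in s.
With the tool pointing down it reaches from about 0.4 to 0.875 m from the base axis. Payload 6.5 kg.
Tool frame: the origin (TCP) lies at the very end of the fingers, on their centre line; the grasp point (between the pads) lies 19 mm behind it; z points along the fingers, y is the direction in which the jaws open and shut (so a half turn about z gives the same grasp; the last joint's range is limited). The gripper opens to 88 mm and grips with 3 to 60 N. Pads are 18 mm wide; open, the fingers measure 123 mm over their backs; the gripper's body (75 mm by 187 mm) begins 45 mm behind the grasp point.
Start: joints at [-0.066, 0.536, -0.004, 1.538, 0.003, 1.067, -0.071], TCP at [0.65, 0, 0.239] pointing down, gripper open.
Joint ranges: [-2.7, 2.7], [-0.37, 2.16], [-1.27, 1.26], [0.24, 2.4], [-1.31, 4.45], [0.19, 1.91], [-2.76, 2.76]. Speed limits (rad/s): [2.39, 2.39, 3.14, 3.14, 3.14, 3.14, 3.14].

## Interface

Orientations are given as [roll, pitch, yaw] about the fixed x, y, z axes, in that order (R = Rz(yaw) Ry(pitch) Rx(roll)).
In Python, from bench import observe, read_camera, hand_in, look_for, silhouettes gives the robot as it stands. The module is installed in compiled form; this text tells all that it offers.
- The arm moves only by the tool play_rows, never from a script. Its argument "increments" is a list of rows, each an object of numbers: "dx", "dy", "dz": the shift along the world's x, y, z in units of 30 mm (1.0 is 30 mm); "wx", "wy", "wz": the turn, a rotation vector about the world's x, y, z in units of 6 degrees (1.0 is 6 degrees); "claw": the opening, from 0 (shut) to 1 (fully open). A call has 1 to 12 rows; each row shifts and turns the pose as measured when the row begins; what a row does not reach is not made up. A row lasts 1/10 s, in which the tool goes at most 50 mm and 8.59 degrees, less where a joint would pass 70% of its speed; a pose out of reach is approached as far as the arm can. A call is refused whole if a number of a shift passes 1 or a number of a turn 1, either way. A call with a gripper value outside its range is refused whole. The fingers move at their own pace and stop on an object; the grip force is fixed at half the most. Time passes only in rows, so rows that do not move let the fingers close. It gives the time, the measured TCP pose, the force and the opening at its end, in the units of the state.
- observe(): the state, without advancing time (a new reading comes with each control period).
- read_camera(name): name is "scene" or "side" or "wrist"; returns a dict with "color" (420x560x3 uint8, blue, green, red), "z_map" (420x560 float32, m along the optical axis (not along the pixel's ray), 0 where there is no reading), "K" (3x3 intrinsics, pixels), "extrinsics" (4x4, takes a point from world to camera coordinates); the wrist camera has in their place "mount" (4x4, takes a point from camera to tool coordinates, whose origin is the TCP and whose axes are the flange's). Camera axes: x right, y up, looking along -z (the intrinsics and any distortion apply to the point x, -y, -z); pixel columns grow to the right and rows downward; lengths in m; the calibration is good to about 2 mm. A picture is of the moment at which its call begins: read the wrist's pose just before it.
- hand_in(): hands the job in, once; it reports no verdict.
Trained networks look in the newest picture that a camera, given by its name, has taken for a name from the list of things; names that differ only in an ending like _2 or _b are one class to them, and where a whole thing is asked for, a point or a joint stands for the part that bears it (a point fixed in the world has none). Each returns a list of dicts, best first, with "conf" (0 to 1); they miss things now and then, are a little off and sometimes report something else, mostly with a low value. They report only what shows in the picture. A call takes as long as a camera call. They do not tell look-alikes from the thing itself.
- look_for(target, camera): "centre" ([row, column] in pixels, amid what is visible of it).
- silhouettes(target, camera): "mask" (420x560 bool, what is visible of it) and "centre" ([row, column] in pixels, amid what is visible of it).
The state is a dict: "t": time; "joint_positions": joint angles; "joint_vel": joint speeds; "joint_efforts": joint torques, N m; "tool_pos": TCP position; "ee_rot": TCP orientation; "ft_force": force on the tool from outside, world axes, zero at the start; "wrist_torque": the same for the moment, N m; "finger_gap": finger opening in m.
Only numpy, scipy, OpenCV 4.12 (cv2) and the standard library are available. Lean on these libraries where they do the work, as an engineer would, in place of code of your own. Each camera call takes 0.05 s, during which the arm holds its last target.

## Working session

There is one attempt and no reset: what is moved stays moved. The work goes in short steps, Python scripts to look and compute and a tool call to move; the robot and the scene stay as the last step left them, time stands still between calls to the robot, and variables do not carry over. Pictures are saved under pics/ and viewed, and the job is handed in when it is done.

Besides the shell and the picture viewer there is one more tool, called as name(argument=value, ...), one argument or row to a line, values as JSON. play_rows: Moves the arm, as the interface text tells. Its arguments: {"type":"object","properties":{"increments":{"type":"array"}},"required":["increments"]}

```bash
mkdir -p pics; cat > h.py <<'E'
import numpy as np, cv2
from bench import *
def pts(c,rc=None):
    K=c["K"];E=c["extrinsics"] if "extrinsics" in c else None
    z=c["z_map"];r,q=np.mgrid[0:420,0:560]
    X=(q-K[0,2])/K[0,0]*z;Y=(r-K[1,2])/K[1,1]*z
    P=np.stack([X,-Y,-z],-1)
    Ei=np.linalg.inv(E)
    W=P@Ei[:3,:3].T+Ei[:3,3]
    W[z==0]=np.nan
    return W
E
python3 - <<'E'
from h import *
s=observe();print({k:np.round(v,3).tolist() for k,v in s.items()})
for n in("scene","side"):
    c=read_camera(n);cv2.imwrite(f"pics/{n}0.png",c["color"]);W=pts(c);np.save(n+"W.npy",W)
    print(n,np.round(np.linalg.inv(c["extrinsics"]),3).tolist())
    for t in("wedge","enclosure","nut_carton","nose_piece","gauge"):
        for d in silhouettes(t,n):
            m=d["mask"];p=W[m];p=p[~np.isnan(p[:,0])]
            print(t,round(d["conf"],2),np.round(d["centre"]),m.sum(),np.round(np.median(p,0),3),np.round(np.percentile(p,[2,98],axis=0),3).tolist())
E
```

```text
{'t': 0.0, 'joint_positions': [-0.066, 0.537, -0.004, 1.539, 0.003, 1.067, -0.071], 'joint_vel': [-0.002, -0.0, 0.001, 0.001, 0.0, -0.0, 0.001], 'joint_efforts': [-0.0, -57.098, 0.99, -25.16, -0.056, 0.018, 0.0], 'tool_pos': [0.649, -0.0, 0.238], 'ee_rot': [-3.14, 0.0, 1.571], 'ft_force': [0.229, 0.357, 0.696], 'wrist_torque': [-0.011, 0.006, 0.017], 'finger_gap': 0.088}
scene [[-0.636, 0.383, -0.67, -0.384], [-0.772, -0.327, 0.545, 0.679], [-0.011, 0.864, 0.504, 0.796], [0.0, 0.0, 0.0, 1.0]]
wedge 0.76 [204. 377.] 198 [ 0.46  -0.419  0.005] [[0.423, -0.45, -0.001], [0.501, -0.392, 0.013]]
wedge 0.74 [249. 238.] 605 [0.535 0.081 0.009] [[0.514, 0.003, -0.002], [0.572, 0.138, 0.019]]
wedge 0.69 [261. 164.] 537 [0.638 0.26  0.01 ] [[0.578, 0.221, 0.001], [0.701, 0.295, 0.018]]
enclosure 0.65 [204. 290.] 3208 [ 0.56  -0.132  0.074] [[0.5, -0.259, 0.029], [0.676, -0.046, 0.078]]
nut_carton 0.73 [181. 332.] 446 [ 0.585 -0.349  0.049] [[0.54, -0.398, -0.001], [0.691, -0.263, 0.074]]
side [[0.883, 0.286, -0.372, 0.148], [-0.468, 0.567, -0.678, -0.795], [0.017, 0.773, 0.634, 0.738], [0.0, 0.0, 0.0, 1.0]]
wedge 0.72 [352. 317.] 1389 [ 0.428 -0.445  0.011] [[0.372, -0.483, 0.001], [0.5, -0.402, 0.019]]
wedge 0.58 [192. 258.] 471 [0.538 0.073 0.01 ] [[0.517, 0.002, 0.001], [0.565, 0.133, 0.019]]
wedge 0.57 [159. 259.] 370 [0.643 0.248 0.008] [[0.579, 0.211, -0.001], [0.7, 0.294, 0.019]]
enclosure 0.97 [227. 317.] 5616 [ 0.578 -0.191  0.075] [[0.502, -0.277, 0.028], [0.677, -0.055, 0.078]]
nut_carton 0.73 [285. 362.] 1347 [ 0.593 -0.37   0.053] [[0.57, -0.399, 0.001], [0.64, -0.328, 0.057]]
```

```bash
python3 - <<'E'
import cv2
for n in("scene","side"):
    cv2.imwrite(f"pics/{n}0b.png",cv2.resize(cv2.imread(f"pics/{n}0.png"),(800,600),interpolation=cv2.INTER_CUBIC))
E
```

```text
(no output)
```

View pics/scene0b.png

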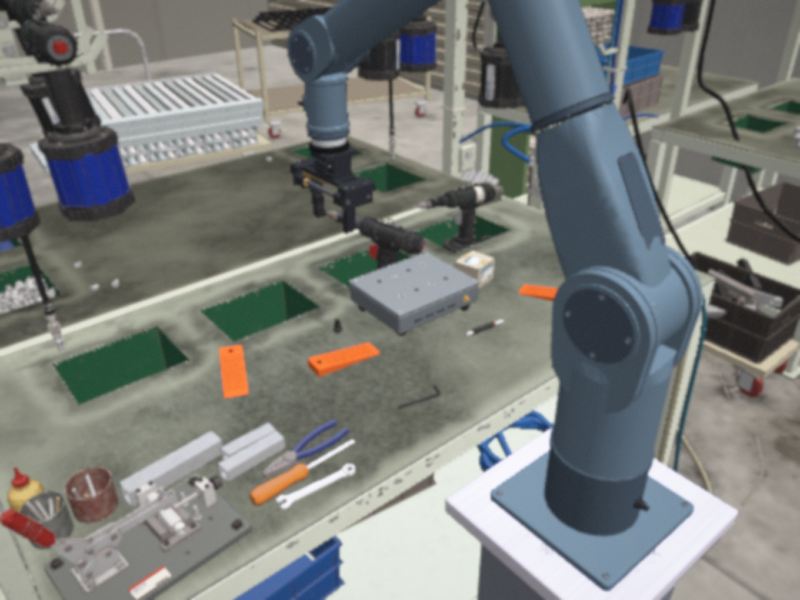

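View pics/side0b.png

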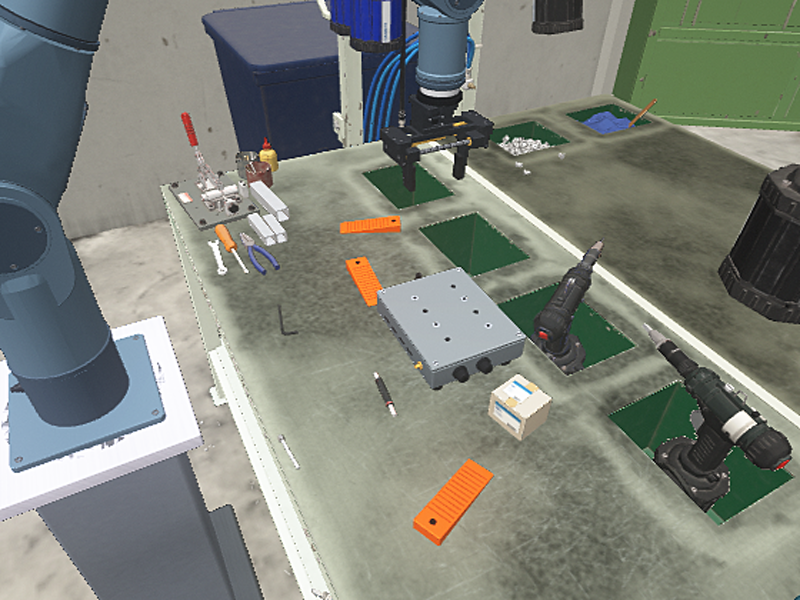

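```bash
cat > fit.py <<'E'
from h import *
def rect(P):
    r=cv2.minAreaRect((P*1000).astype(np.float32)); return np.round(cv2.boxPoints(r),1).tolist(),np.round(r[0],1),np.round(r[1],1),round(r[2],2)
def fit(cams=("scene","side")):
  for n in cams:
    c=read_camera(n);W=pts(c)
    hsv=cv2.cvtColor(c["color"],cv2.COLOR_BGR2HSV)
    for d in silhouettes("enclosure",n)[:1]:
        m=cv2.dilate(d["mask"].astype(np.uint8),np.ones((9,9)))>0
        m&=(abs(W[...,2]-0.076)<0.004)
        P=W[m]; 
        print(n,"box",rect(P[:,:2]), "z",np.median(P[:,2]))
        A=np.c_[P[:,:2],np.ones(len(P))];k=np.linalg.lstsq(A,P[:,2],rcond=None)[0];print(" tilt mrad",np.round(k[:2]*1000,1),"at corner",0)
    m=(hsv[...,0]<14)&(hsv[...,1]>170)&(hsv[...,2]>90)
    P=W[m];P=P[(P[:,0]>.45)&(P[:,0]<.62)&(P[:,1]>-.1)&(P[:,1]<.2)&(P[:,2]>-0.004)&(P[:,2]<.03)]
    print(n,"wedge",len(P),rect(P[:,:2]))
    # plane-fit the top face using z vs long axis
    np.save(n+"wedge.npy",P)
if __name__=="__main__": fit()
E
python3 fit.py
python3 - <<'E'
import cv2
a=cv2.imread("pics/scene0.png")[180:300,190:350];cv2.imwrite("pics/a.png",cv2.resize(a,(800,600),interpolation=cv2.INTER_CUBIC))
a=cv2.imread("pics/side0.png")[150:285,220:400];cv2.imwrite("pics/b.png",cv2.resize(a,(800,600),interpolation=cv2.INTER_CUBIC))
E
```

```text
scene box ([[494.5, -274.70001220703125], [712.0, -282.70001220703125], [720.5, -50.70000076293945], [503.0, -42.79999923706055]], array([ 607.5, -162.7]), array([232.1, 217.7]), 87.92) z 0.07485112575254022
 tilt mrad [ 0.6 -0.9] at corner 0
scene wedge 510 ([[507.5, 0.10000000149011612], [556.9000244140625, -4.199999809265137], [569.2999877929688, 136.10000610351562], [519.9000244140625, 140.5]], array([538.4,  68.1]), array([140.9,  49.5]), 84.94)
side box ([[499.5, -267.5], [681.0999755859375, -273.29998779296875], [688.0999755859375, -51.20000076293945], [506.5, -45.5]], array([ 593.8, -159.4]), array([222.2, 181.7]), 88.19) z 0.07516643076569474
 tilt mrad [ 4.4 -2.6] at corner 0
side wedge 252 ([[512.0, -0.30000001192092896], [557.0, -4.900000095367432], [574.2000122070312, 161.89999389648438], [529.2000122070312, 166.5]], array([543.1,  80.8]), array([167.7,  45.2]), 84.13)
```

View pics/a.png

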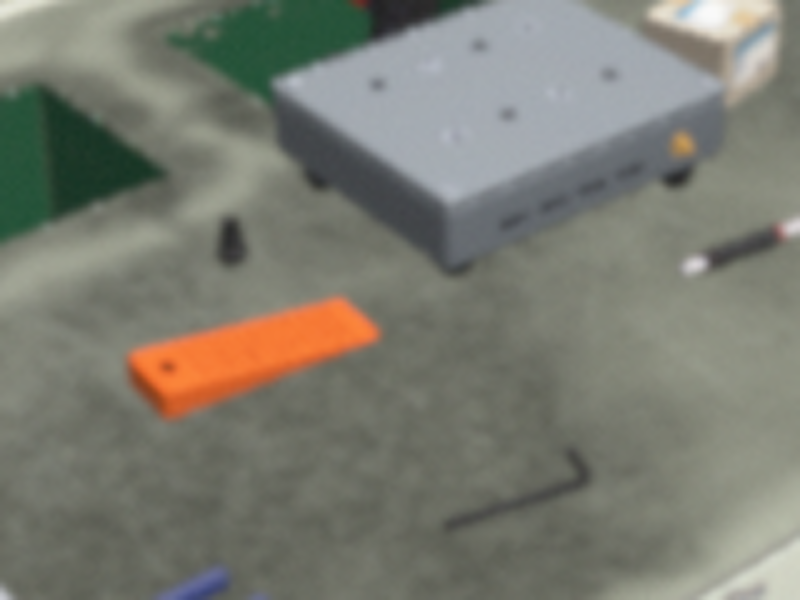

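View pics/b.png

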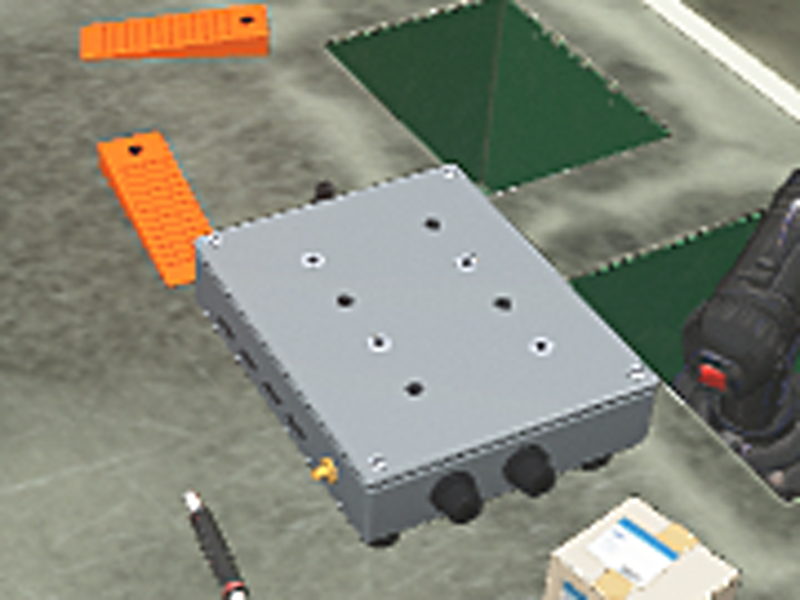

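```bash
python3 - <<'E'
from h import *
from scipy.spatial.transform import Rotation as R
s=observe()
c=read_camera("wrist");cv2.imwrite("pics/w0.png",c["color"])
T=np.eye(4);T[:3,:3]=R.from_euler("xyz",s["ee_rot"]).as_matrix();T[:3,3]=s["tool_pos"]
print(np.round(c["mount"],3).tolist())
c["extrinsics"]=np.linalg.inv(T@c["mount"]);W=pts(c)
from fit import rect
hsv=cv2.cvtColor(c["color"],cv2.COLOR_BGR2HSV)
m=((hsv[...,0]<14)&(hsv[...,1]>170)&(hsv[...,2]>90)).astype(np.uint8)
n,l,st,_=cv2.connectedComponentsWithStats(m)
for i in range(1,n):
    if st[i,4]>300: 
        P=W[l==i];P=P[~np.isnan(P[:,0])];print(st[i],rect(P[:,:2]),np.percentile(P[:,2],[2,98]))
m=abs(W[...,2]-.076)<.004;P=W[m]
if len(P)>100:print(rect(P[:,:2]),len(P))
m=(hsv[...,2]<60)&(W[...,2]>.015)&(W[...,2]<.03);P=W[m];print(len(P),np.median(P,0) if len(P) else 0)
W=np.load("sceneW.npy");print("nose",np.nanmedian(W[228:234,234:239].reshape(-1,3),0))
E
```

```text
[[-0.0, 0.967, 0.256, 0.066], [1.0, 0.0, 0.0, -0.001], [0.0, 0.256, -0.967, -0.146], [0.0, 0.0, 0.0, 1.0]]
([[502.6000061035156, -200.5], [682.4000244140625, -206.3000030517578], [687.4000244140625, -50.29999923706055], [507.6000061035156, -44.5]], array([ 595. , -125.4]), array([156.1, 179.9]), 88.17) 10633
255 [ 0.78106727 -0.21912372  0.02292566]
nose [0.6296323  0.02053717 0.00625564]
```

View pics/w0.png

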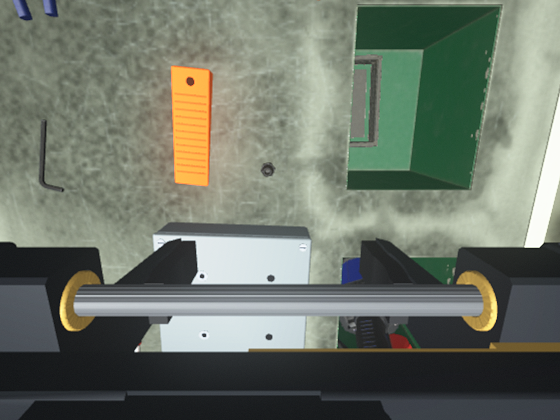

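```bash
cat > wr.py <<'E'
from h import *
from fit import rect
from scipy.spatial.transform import Rotation as R
def wrist(name):
    s=observe()
    c=read_camera("wrist");cv2.imwrite(f"pics/{name}.png",c["color"])
    T=np.eye(4);T[:3,:3]=R.from_euler("xyz",s["ee_rot"]).as_matrix();T[:3,3]=s["tool_pos"]
    c["extrinsics"]=np.linalg.inv(T@c["mount"]);W=pts(c)
    hsv=cv2.cvtColor(c["color"],cv2.COLOR_BGR2HSV)
    m=((hsv[...,0]<22)&(hsv[...,0]>8)&(hsv[...,1]>170)&(hsv[...,2]>150)).astype(np.uint8)
    n,l,st,_=cv2.connectedComponentsWithStats(m)
    for i in range(1,n):
        if st[i,4]>300:
            P=W[l==i];P=P[~np.isnan(P[:,0])];P=P[P[:,2]<.025];print(st[i],rect(P[:,:2]),np.percentile(P[:,2],[2,98]))
    m=abs(W[...,2]-.076)<.004;P=W[m]
    if len(P)>100:print("box",rect(P[:,:2]),len(P))
    return c,W
if __name__=="__main__": wrist("w1")
E
python3 wr.py
```

```text
[ 171   66   40  120 4174] ([[506.29998779296875, 0.0], [557.0999755859375, -4.800000190734863], [570.4000244140625, 134.3000030517578], [519.5999755859375, 139.10000610351562]], array([538.3,  67.2]), array([139.7,  51. ]), 84.55) [0.00189199 0.01888092]
box ([[502.79998779296875, -200.89999389648438], [682.2999877929688, -206.6999969482422], [687.4000244140625, -50.5], [507.79998779296875, -44.599998474121094]], array([ 595.1, -125.7]), array([156.3, 179.7]), 88.14) 10635
```

```bash
cat > iou.py <<'E'
from wr import *
from scipy.optimize import minimize
from scipy.spatial import ConvexHull
V=np.array([[sx*70,sy*22,z] for sx,z in((1,0),(1,2),(-1,0),(-1,19)) for sy in(1,-1)])/1000
def model(p):
    a=p[2];r=np.array([[np.cos(a),-np.sin(a)],[np.sin(a),np.cos(a)]])
    W=V.copy();W[:,:2]=V[:,:2]@r.T+p[:2];return W
def proj(c,W):
    q=W@c["extrinsics"][:3,:3].T+c["extrinsics"][:3,3]
    q=np.c_[q[:,0],-q[:,1],-q[:,2]];u=q@c["K"].T;return u[:,:2]/u[:,2:]
def run(name,p0):
    out=[]
    for n in("wrist","scene","side"):
        if n=="wrist": c,W=wrist(name)
        else: c=read_camera(n)
        hsv=cv2.cvtColor(c["color"],cv2.COLOR_BGR2HSV)
        m=((hsv[...,0]<22)&(hsv[...,1]>150)&(hsv[...,2]>90)).astype(np.uint8)
        h=cv2.convexHull(proj(c,model(p0)).astype(np.float32));z=np.zeros((420,560),np.uint8)
        cv2.fillConvexPoly(z,np.round(h).astype(np.int32),1);z=cv2.dilate(z,np.ones((21,21)))
        m=m*z
        S=4;M=cv2.resize(m.astype(np.float32),None,fx=S,fy=S,interpolation=cv2.INTER_LINEAR)>.5
        def f(x,full=False):
            p=np.array([p0[0]+x[0]/1e3,p0[1]+x[1]/1e3,p0[2]+x[2]/50])
            h=cv2.convexHull(((proj(c,model(p))+.5)*S).astype(np.float32));z=np.zeros(M.shape,np.uint8)
            cv2.fillConvexPoly(z,np.round(h).astype(np.int32),1);z=z>0
            return 1-(z&M).sum()/max(1,(z|M).sum())
        r=minimize(f,[0,0,0],method="Nelder-Mead",options=dict(initial_simplex=[[0,0,0],[6,0,0],[0,6,0],[0,0,3]],maxiter=200))
        p=np.array([p0[0]+r.x[0]/1e3,p0[1]+r.x[1]/1e3,np.degrees(p0[2]+r.x[2]/50)])
        print(n,"iou",round(1-r.fun,3),"wedge x,y,yawdeg",np.round(p,4),m.sum())
if __name__=="__main__":
    import sys
    run(sys.argv[1],[float(sys.argv[2]),float(sys.argv[3]),np.radians(float(sys.argv[4]))])
E
python3 iou.py w2 .5385 .0675 -95
```

```text
[ 171   66   40  120 4171] ([[508.1000061035156, -0.4000000059604645], [558.0999755859375, -4.699999809265137], [570.0999755859375, 134.6999969482422], [520.0999755859375, 139.0]], array([539.1,  67.1]), array([139.9,  50.2]), 85.1) [0.00182934 0.01901653]
box ([[502.6000061035156, -200.60000610351562], [682.0999755859375, -206.8000030517578], [687.5999755859375, -50.70000076293945], [508.1000061035156, -44.5]], array([ 595.1, -125.6]), array([156.2, 179.6]), 88.0) 10635
wrist iou 0.969 wedge x,y,yawdeg [ 5.40600e-01  6.73000e-02 -9.56334e+01] 4351
scene iou 0.924 wedge x,y,yawdeg [ 5.40800e-01  6.65000e-02 -9.47852e+01] 557
side iou 0.848 wedge x,y,yawdeg [ 5.41500e-01  6.72000e-02 -9.64375e+01] 489
```

play_rows(
  increments=[
    {"dx":-0.55,"dy":0.9,"dz":-0.3,"wz":-0.2,"claw":0},
    {"dx":-0.55,"dy":0.9,"dz":-0.5,"wz":-0.2,"claw":0},
    {"dx":-0.55,"dy":0.9,"dz":-0.5,"wz":-0.2,"claw":0},
    {"dx":-0.55,"dy":0.9,"dz":-0.5,"wz":-0.2,"claw":0},
    {"dx":-0.55,"dy":0.9,"dz":-0.5,"wz":-0.12,"claw":0},
    {"dx":-0.55,"dy":0.9,"dz":-0.5,"claw":0},
    {"claw":0},
    {"claw":0},
  ],
)

```text
validation failed for argument at $.in...
```

play_rows(
  increments=[
    {"dx":-0.55,"dy":0.9,"dz":-0.3,"wx":0,"wy":0,"wz":-0.2,"claw":0},
    {"dx":-0.55,"dy":0.9,"dz":-0.5,"wx":0,"wy":0,"wz":-0.2,"claw":0},
    {"dx":-0.55,"dy":0.9,"dz":-0.5,"wx":0,"wy":0,"wz":-0.2,"claw":0},
    {"dx":-0.55,"dy":0.9,"dz":-0.5,"wx":0,"wy":0,"wz":-0.2,"claw":0},
    {"dx":-0.55,"dy":0.9,"dz":-0.5,"wx":0,"wy":0,"wz":-0.12,"claw":0},
    {"dx":-0.55,"dy":0.9,"dz":-0.5,"wx":0,"wy":0,"wz":0,"claw":0},
    {"dx":0,"dy":0,"dz":0,"wx":0,"wy":0,"wz":0,"claw":0},
  ],
)

```text
t: 1.75
tool_pos: [0.5478, 0.1655, 0.1533]
ee_rot: [3.137, 0.001, 1.467]
ft_force: [-0.1, -0.3, -0.7]
finger_gap: 0.0342
```

play_rows(
  increments=[
    {"dx":0.05,"dy":-0.1,"dz":-1,"wx":0,"wy":0,"wz":0.08,"claw":0},
    {"dx":0,"dy":0,"dz":-1,"wx":0,"wy":0,"wz":0,"claw":0},
    {"dx":0,"dy":0,"dz":-1,"wx":0,"wy":0,"wz":0,"claw":0},
    {"dx":0,"dy":0,"dz":-0.8,"wx":0,"wy":0,"wz":0,"claw":0},
    {"dx":0,"dy":0,"dz":-0.4,"wx":0,"wy":0,"wz":0,"claw":0},
    {"dx":0,"dy":0,"dz":0,"wx":0,"wy":0,"wz":0,"claw":0},
  ],
)

```text
t: 2.35
tool_pos: [0.5531, 0.1619, 0.0258]
ee_rot: [3.13, -0.001, 1.476]
ft_force: [0.3, -0.2, -0.1]
finger_gap: 0.0005
```

play_rows(
  increments=[
    {"dx":-0.12,"dy":0,"dz":-0.35,"wx":0,"wy":0,"wz":0,"claw":0},
    {"dx":0,"dy":0,"dz":-0.3,"wx":0,"wy":0,"wz":0,"claw":0},
    {"dx":0,"dy":0,"dz":0,"wx":0,"wy":0,"wz":0,"claw":0},
  ],
)

```text
t: 2.65
tool_pos: [0.5515, 0.1619, 0.0074]
ee_rot: [3.126, -0.003, 1.475]
ft_force: [0.7, 0.0, -0.2]
finger_gap: 0.0004
```

```bash
python3 iou.py w3 .5407 .067 -95.5; python3 -c "
from h import *
c=cv2.imread('pics/w3.png');cv2.imwrite('pics/w3b.png',c)
c=read_camera('side')['color'];cv2.imwrite('pics/s3.png',cv2.resize(c[120:285,180:400],(800,600)))"
```

```text
[  295     0   265   140 24478] ([[568.0, 265.6000061035156], [697.7000122070312, 208.6999969482422], [715.7000122070312, 249.8000030517578], [586.0, 306.70001220703125]], array([641.9, 257.7]), array([ 44.9, 141.6]), 66.32) [0.00186775 0.01648887]
[257 317  43  33 816] ([[534.5999755859375, 113.0999984741211], [557.2000122070312, 109.5], [560.5, 130.5], [537.9000244140625, 134.10000610351562]], array([547.6, 121.8]), array([21.3, 22.9]), 81.03) [0.01536333 0.01877597]
box ([[469.5, 165.5], [629.9000244140625, 150.10000610351562], [633.7000122070312, 189.5], [473.29998779296875, 204.8000030517578]], array([551.6, 177.5]), array([ 39.5, 161.1]), 84.54) 4281
wrist iou 0.15 wedge x,y,yawdeg [ 5.4920e-01  4.5900e-02 -9.1358e+01] 1184
scene iou 0.683 wedge x,y,yawdeg [ 5.38900e-01  6.42000e-02 -9.47838e+01] 411
side iou 0.847 wedge x,y,yawdeg [ 5.41600e-01  6.72000e-02 -9.61418e+01] 489
```

View pics/s3.png

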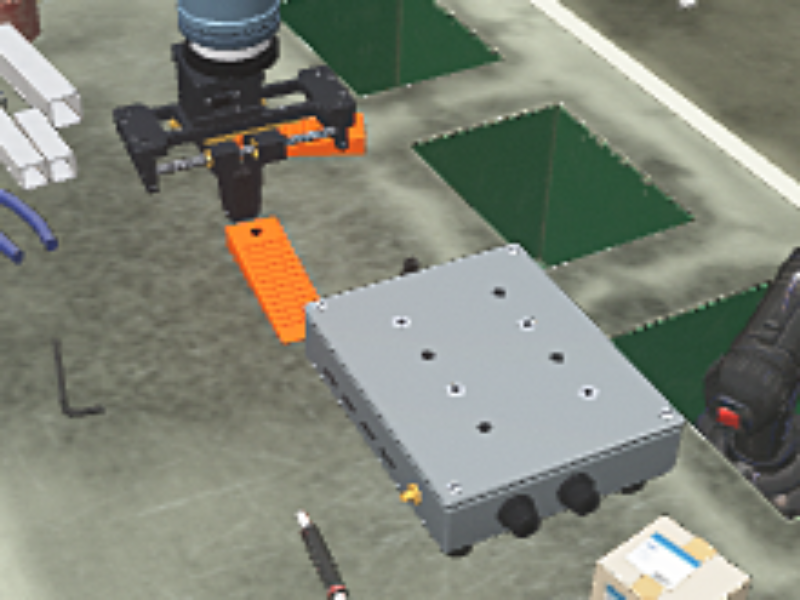

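View pics/w3.png

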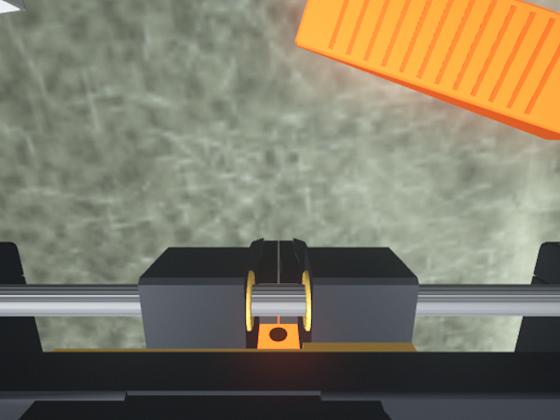

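play_rows(
  increments=[
    {"dx":-0.03,"dy":-0.25,"dz":0,"wx":0,"wy":0,"wz":0,"claw":0},
    {"dx":-0.03,"dy":-0.25,"dz":0,"wx":0,"wy":0,"wz":0,"claw":0},
    {"dx":-0.025,"dy":-0.25,"dz":0,"wx":0,"wy":0,"wz":0,"claw":0},
    {"dx":-0.025,"dy":-0.25,"dz":0,"wx":0,"wy":0,"wz":0,"claw":0},
    {"dx":-0.025,"dy":-0.25,"dz":0,"wx":0,"wy":0,"wz":0,"claw":0},
    {"dx":-0.025,"dy":-0.25,"dz":0,"wx":0,"wy":0,"wz":0,"claw":0},
  ],
)

```text
t: 3.45
tool_pos: [0.5478, 0.114, 0.0096]
ee_rot: [3.123, -0.004, 1.476]
ft_force: [-0.8, 0.6, 0.1]
finger_gap: 0.0003
```

play_rows(
  increments=[
    {"dx":-0.06,"dy":-0.25,"dz":-0.05,"wx":0,"wy":0,"wz":0,"claw":0},
    {"dx":-0.04,"dy":-0.25,"dz":-0.03,"wx":0,"wy":0,"wz":0,"claw":0},
    {"dx":-0.025,"dy":-0.25,"dz":0,"wx":0,"wy":0,"wz":0,"claw":0},
    {"dx":-0.025,"dy":-0.2,"dz":0,"wx":0,"wy":0,"wz":0,"claw":0},
  ],
)

```text
t: 3.85
tool_pos: [0.543, 0.0826, 0.0072]
ee_rot: [3.123, -0.004, 1.475]
ft_force: [-1.3, 1.8, 0.9]
finger_gap: -0.0001
```

```bash
cat > v.py <<'E'
from h import *
import sys
n=sys.argv[1]
c=read_camera('scene')['color'];a=cv2.resize(c[170:290,190:350],(800,600),interpolation=cv2.INTER_CUBIC);cv2.imwrite(f'pics/{n}a.png',a)
c=read_camera('side')['color'];cv2.imwrite(f'pics/{n}b.png',cv2.resize(c[120:285,180:400],(800,600),interpolation=cv2.INTER_CUBIC))
E
python3 v.py v4
```

```text
(no output)
```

View pics/v4a.png

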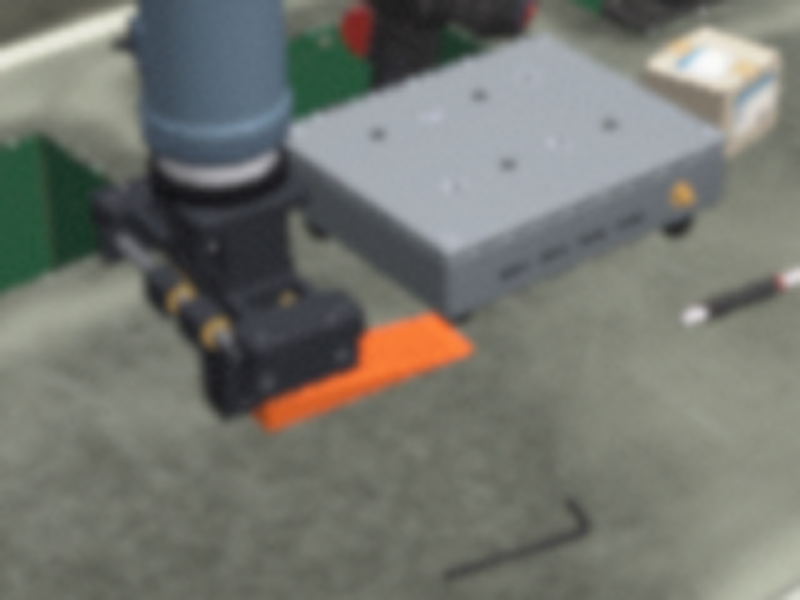

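View pics/v4b.png

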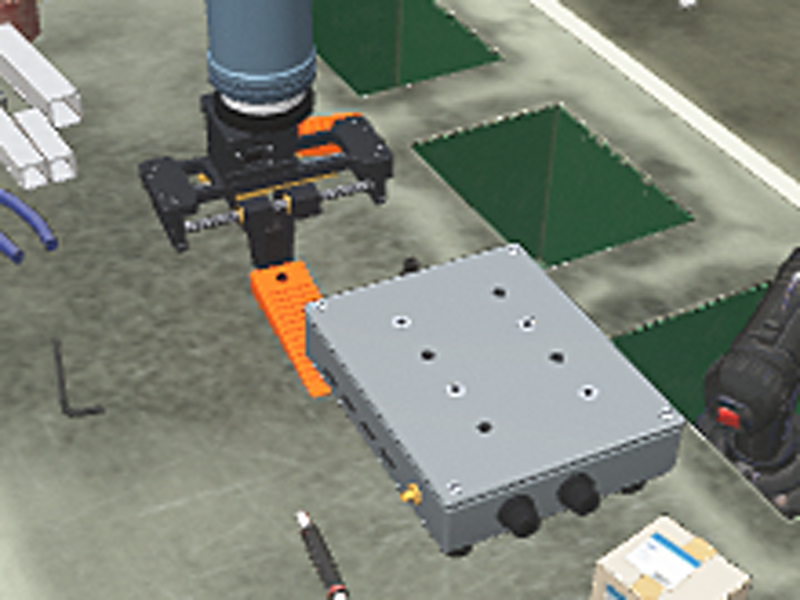

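```bash
cat > occ.py <<'E'
# fit wedge from visible near long edge, with colour mask only inside-model + far-from-model penalties
from iou import *
def fitocc(p0,cams=("scene","side")):
    C=[]
    for n in cams:
        c=read_camera(n);W=pts(c)
        hsv=cv2.cvtColor(c["color"],cv2.COLOR_BGR2HSV)
        m=(hsv[...,0]<22)&(hsv[...,1]>150)&(hsv[...,2]>90)
        occ=(W[...,2]>.023)&~m  # box, gripper: unknown pixels
        S=4
        up=lambda a:cv2.resize(a.astype(np.float32),None,fx=S,fy=S,interpolation=cv2.INTER_LINEAR)>.5
        occ=cv2.dilate(occ.astype(np.uint8),np.ones((3,3)))
        h=cv2.convexHull(proj(c,model(p0)).astype(np.float32));z=np.zeros((420,560),np.uint8)
        cv2.fillConvexPoly(z,np.round(h).astype(np.int32),1);z=cv2.dilate(z,np.ones((21,21)))
        C.append((n,c,up(m&(z>0)),~up(occ)))
    def one(p,e):
        n,c,M,K=e;S=4
        h=cv2.convexHull(((proj(c,model(p))+.5)*S).astype(np.float32));z=np.zeros(M.shape,np.uint8)
        cv2.fillConvexPoly(z,np.round(h).astype(np.int32),1);z=(z>0)
        return ((z^M)&K).sum()/max(1,M.sum())
    for sel in ([0],[1],[0,1]):
        f=lambda x:sum(one([p0[0]+x[0]/1e3,p0[1]+x[1]/1e3,p0[2]+x[2]/50],C[i]) for i in sel)
        r=minimize(f,[0,0,0],method="Nelder-Mead",options=dict(initial_simplex=[[0,0,0],[6,0,0],[0,6,0],[0,0,3]],maxiter=300))
        p=[p0[0]+r.x[0]/1e3,p0[1]+r.x[1]/1e3,p0[2]+r.x[2]/50]
        th=[p[0]+.07*np.cos(p[2]),p[1]+.07*np.sin(p[2])]
        print(sel,round(r.fun,3),"c",np.round(p[:2],4),"yaw",round(np.degrees(p[2]),1),"thin",np.round(th,4))
if __name__=="__main__":
    import sys
    fitocc([float(sys.argv[1]),float(sys.argv[2]),np.radians(float(sys.argv[3]))])
E
python3 occ.py .535 .004 -95.5; python3 - <<'E'
from h import *
s=observe();print(np.round(s["ft_force"],2),s["tool_pos"])
E
```

```text
[0] 0.052 c [0.5344 0.0011] yaw -95.5 thin [ 0.5277 -0.0686]
[1] 0.047 c [0.5341 0.0007] yaw -96.2 thin [ 0.5265 -0.0689]
[0, 1] 0.098 c [0.5343 0.001 ] yaw -95.6 thin [ 0.5275 -0.0687]
[-0.08 -0.42 -0.76] [0.54313827 0.08338175 0.00719406]
```

play_rows(
  increments=[
    {"dx":-0.02,"dy":-0.2,"dz":0,"wx":0,"wy":0,"wz":0,"claw":0},
    {"dx":-0.02,"dy":-0.15,"dz":0,"wx":0,"wy":0,"wz":0,"claw":0},
    {"dx":-0.01,"dy":-0.08,"dz":0,"wx":0,"wy":0,"wz":0,"claw":0},
  ],
)

```text
t: 4.35
tool_pos: [0.5416, 0.0713, 0.0072]
ee_rot: [3.122, -0.006, 1.478]
ft_force: [0.0, 0.2, 0.2]
finger_gap: 0.0005
```

play_rows(
  increments=[
    {"dx":-0.005,"dy":-0.05,"dz":0,"wx":0,"wy":0,"wz":0,"claw":0},
    {"dx":-0.005,"dy":-0.05,"dz":0,"wx":0,"wy":0,"wz":0,"claw":0},
  ],
)

```text
t: 4.55
tool_pos: [0.5413, 0.0679, 0.0072]
ee_rot: [3.122, -0.006, 1.477]
ft_force: [1.1, 0.0, -1.1]
finger_gap: -0.0
```

play_rows(
  increments=[
    {"dx":-0.005,"dy":-0.05,"dz":0,"wx":0,"wy":0,"wz":0,"claw":0},
    {"dx":-0.005,"dy":-0.05,"dz":0,"wx":0,"wy":0,"wz":0,"claw":0},
  ],
)

```text
t: 4.75
tool_pos: [0.541, 0.0648, 0.0072]
ee_rot: [3.122, -0.006, 1.478]
ft_force: [-0.4, 0.8, 1.0]
finger_gap: 0.0002
```

play_rows(
  increments=[
    {"dx":-0.005,"dy":-0.05,"dz":0,"wx":0,"wy":0,"wz":0,"claw":0},
    {"dx":-0.005,"dy":-0.05,"dz":0,"wx":0,"wy":0,"wz":0,"claw":0},
  ],
)

```text
t: 4.95
tool_pos: [0.5407, 0.0616, 0.0072]
ee_rot: [3.122, -0.006, 1.478]
ft_force: [1.1, 1.1, 0.3]
finger_gap: 0.0004
```

```bash
python3 occ.py .533 -.017 -95.5; python3 - <<'E'
from h import *
s=observe();print(np.round(s["ft_force"],2),s["tool_pos"])
E
```

```text
[0] 0.051 c [ 0.5336 -0.0175] yaw -96.2 thin [ 0.5261 -0.0871]
[1] 0.044 c [ 0.5323 -0.019 ] yaw -95.4 thin [ 0.5256 -0.0887]
[0, 1] 0.108 c [ 0.5326 -0.0181] yaw -95.5 thin [ 0.526  -0.0878]
[ 0.44 -0.06  0.4 ] [0.54063765 0.06136462 0.00721937]
```

play_rows(
  increments=[
    {"dx":-0.005,"dy":-0.05,"dz":0,"wx":0,"wy":0,"wz":0,"claw":0},
    {"dx":-0.005,"dy":-0.05,"dz":0,"wx":0,"wy":0,"wz":0,"claw":0},
  ],
)

```text
t: 5.25
tool_pos: [0.5404, 0.0585, 0.0072]
ee_rot: [3.122, -0.006, 1.478]
ft_force: [-0.2, 0.1, -1.1]
finger_gap: 0.0003
```

play_rows(
  increments=[
    {"dx":-0.005,"dy":-0.05,"dz":0,"wx":0,"wy":0,"wz":0,"claw":0},
    {"dx":-0.005,"dy":-0.05,"dz":0,"wx":0,"wy":0,"wz":0,"claw":0},
  ],
)

```text
t: 5.45
tool_pos: [0.54, 0.0553, 0.0072]
ee_rot: [3.122, -0.006, 1.478]
ft_force: [-0.2, 0.2, -0.2]
finger_gap: 0.0004
```

play_rows(
  increments=[
    {"dx":-0.005,"dy":-0.05,"dz":0,"wx":0,"wy":0,"wz":0,"claw":0},
  ],
)

```text
t: 5.55
tool_pos: [0.5399, 0.0536, 0.0072]
ee_rot: [3.122, -0.006, 1.478]
ft_force: [-0.4, 0.2, -0.5]
finger_gap: 0.0005
```

play_rows(
  increments=[
    {"dx":-0.005,"dy":-0.05,"dz":0,"wx":0,"wy":0,"wz":0,"claw":0},
  ],
)

```text
t: 5.65
tool_pos: [0.5397, 0.052, 0.0072]
ee_rot: [3.122, -0.006, 1.478]
ft_force: [0.5, 0.8, -0.4]
finger_gap: 0.0003
```

play_rows(
  increments=[
    {"dx":-0.005,"dy":-0.04,"dz":0,"wx":0,"wy":0,"wz":0,"claw":0},
  ],
)

```text
t: 5.75
tool_pos: [0.5395, 0.0506, 0.0072]
ee_rot: [3.122, -0.006, 1.478]
ft_force: [0.4, 0.6, -0.1]
finger_gap: 0.0003
```

play_rows(
  increments=[
    {"dx":-0.005,"dy":-0.04,"dz":0,"wx":0,"wy":0,"wz":0,"claw":0},
  ],
)

```text
t: 5.85
tool_pos: [0.5394, 0.0493, 0.0072]
ee_rot: [3.122, -0.006, 1.478]
ft_force: [0.1, 0.4, 0.5]
finger_gap: 0.0003
```

play_rows(
  increments=[
    {"dx":-0.005,"dy":-0.04,"dz":0,"wx":0,"wy":0,"wz":0,"claw":0},
  ],
)

```text
t: 5.95
tool_pos: [0.5392, 0.048, 0.0072]
ee_rot: [3.122, -0.006, 1.478]
ft_force: [0.8, 0.5, 0.1]
finger_gap: 0.0002
```

play_rows(
  increments=[
    {"dx":-0.005,"dy":-0.04,"dz":0,"wx":0,"wy":0,"wz":0,"claw":0},
  ],
)

```text
t: 6.05
tool_pos: [0.539, 0.0467, 0.0072]
ee_rot: [3.122, -0.006, 1.478]
ft_force: [0.2, 0.6, 0.1]
finger_gap: 0.001
```

play_rows(
  increments=[
    {"dx":-0.005,"dy":-0.04,"dz":0,"wx":0,"wy":0,"wz":0,"claw":0},
  ],
)

```text
t: 6.15
tool_pos: [0.5389, 0.0454, 0.0072]
ee_rot: [3.122, -0.006, 1.478]
ft_force: [-0.2, -0.0, -0.4]
finger_gap: 0.0003
```

play_rows(
  increments=[
    {"dx":-0.005,"dy":-0.04,"dz":0,"wx":0,"wy":0,"wz":0,"claw":0},
  ],
)

```text
t: 6.25
tool_pos: [0.5387, 0.0441, 0.0072]
ee_rot: [3.122, -0.006, 1.478]
ft_force: [1.1, 0.5, -0.3]
finger_gap: 0.0003
```

play_rows(
  increments=[
    {"dx":-0.005,"dy":-0.04,"dz":0,"wx":0,"wy":0,"wz":0,"claw":0},
  ],
)

```text
t: 6.35
tool_pos: [0.5386, 0.043, 0.0072]
ee_rot: [3.122, -0.006, 1.478]
ft_force: [-0.1, 1.8, 0.0]
finger_gap: 0.0009
```

```bash
python3 occ.py .531 -.035 -95.5; python3 - <<'E'
from h import *
s=observe();print(np.round(s["ft_force"],2),s["tool_pos"])
E
python3 v.py v5
```

```text
[0] 0.052 c [ 0.5317 -0.0371] yaw -95.2 thin [ 0.5254 -0.1068]
[1] 0.04 c [ 0.5303 -0.0366] yaw -95.7 thin [ 0.5233 -0.1062]
[0, 1] 0.101 c [ 0.5306 -0.036 ] yaw -95.6 thin [ 0.5238 -0.1057]
[-0.23  0.46 -0.38] [0.53859114 0.04288647 0.00723045]
```

View pics/v5a.png

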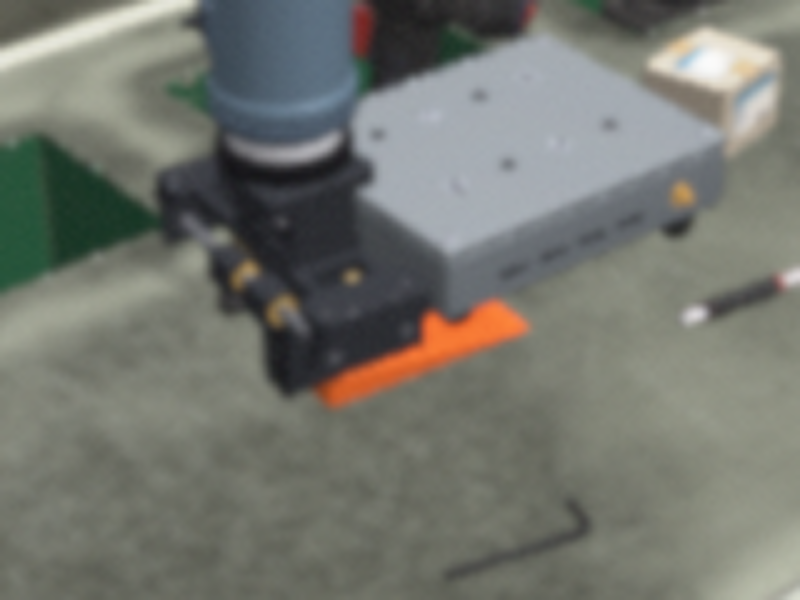

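play_rows(
  increments=[
    {"dx":-0.004,"dy":-0.04,"dz":0,"wx":0,"wy":0,"wz":0,"claw":0},
  ],
)

```text
t: 6.65
tool_pos: [0.5385, 0.0421, 0.0072]
ee_rot: [3.122, -0.006, 1.478]
ft_force: [0.4, 2.5, -0.7]
finger_gap: 0.0
```

play_rows(
  increments=[
    {"dx":-0.004,"dy":-0.04,"dz":0,"wx":0,"wy":0,"wz":0,"claw":0},
  ],
)

```text
t: 6.75
tool_pos: [0.5385, 0.0416, 0.0073]
ee_rot: [3.122, -0.007, 1.479]
ft_force: [-0.7, 3.8, 0.1]
finger_gap: 0.0004
```

play_rows(
  increments=[
    {"dx":-0.004,"dy":-0.04,"dz":0,"wx":0,"wy":0,"wz":0,"claw":0},
  ],
)

```text
t: 6.85
tool_pos: [0.5385, 0.0411, 0.0074]
ee_rot: [3.122, -0.008, 1.479]
ft_force: [-0.6, 3.5, 0.0]
finger_gap: 0.0004
```

play_rows(
  increments=[
    {"dx":-0.005,"dy":-0.05,"dz":0,"wx":0,"wy":0,"wz":0,"claw":0},
  ],
)

```text
t: 6.95
tool_pos: [0.5385, 0.0404, 0.0074]
ee_rot: [3.121, -0.009, 1.48]
ft_force: [0.4, 5.6, -1.0]
finger_gap: 0.0001
```

```bash
python3 - <<'E'
from h import *
F=[]
for i in range(3):
    read_camera("side");s=observe();F.append(s["ft_force"])
print(np.round(F,2),s["tool_pos"])
E
python3 fit.py|grep -v wedge
```

```text
[[ 0.86  4.86 -0.16]
 [ 0.31  4.67 -0.24]
 [-0.    4.43  0.78]] [0.53841494 0.04002097 0.00737321]
scene box ([[447.20001220703125, 20.899999618530273], [509.0, -317.3999938964844], [717.0999755859375, -279.5], [655.2999877929688, 58.900001525878906]], array([ 582.1, -129.3]), array([211.5, 344. ]), 10.34) z 0.07492881325783807
 tilt mrad [-0.  -0.1] at corner 0
side box ([[499.6000061035156, -268.79998779296875], [681.0999755859375, -274.8999938964844], [688.7000122070312, -50.5], [507.1000061035156, -44.400001525878906]], array([ 594.1, -159.7]), array([224.5, 181.7]), 88.07) z 0.07522540865090432
 tilt mrad [ 2.4 -1.7] at corner 0
```

play_rows(
  increments=[
    {"dx":0,"dy":0.3,"dz":0,"wx":0,"wy":0,"wz":0,"claw":0},
    {"dx":0,"dy":0.7,"dz":0.2,"wx":0,"wy":0,"wz":0,"claw":0},
    {"dx":0,"dy":0.2,"dz":1,"wx":0,"wy":0,"wz":0,"claw":0},
    {"dx":0,"dy":0,"dz":1,"wx":0,"wy":0,"wz":0,"claw":0},
    {"dx":0,"dy":0,"dz":1,"wx":0,"wy":0,"wz":0,"claw":0},
    {"dx":0,"dy":0,"dz":0.8,"wx":0,"wy":0,"wz":0,"claw":0},
    {"dx":0,"dy":0,"dz":0,"wx":0,"wy":0,"wz":0,"claw":0},
  ],
)

```text
t: 8.0
tool_pos: [0.5352, 0.0708, 0.1298]
ee_rot: [3.128, 0.003, 1.473]
ft_force: [0.1, -0.4, 0.3]
finger_gap: 0.0002
```

```bash
python3 occ.py .531 -.039 -95.5;python3 fit.py|grep -v wedge; python3 v.py v6
```

```text
[0] 0.07 c [ 0.5295 -0.0419] yaw -94.8 thin [ 0.5237 -0.1117]
[1] 0.052 c [ 0.5298 -0.0406] yaw -95.5 thin [ 0.5231 -0.1102]
[0, 1] 0.128 c [ 0.5301 -0.0419] yaw -94.7 thin [ 0.5244 -0.1117]
scene box ([[493.3999938964844, -269.0], [709.5, -280.29998779296875], [721.2999877929688, -52.79999923706055], [505.29998779296875, -41.599998474121094]], array([ 607.4, -160.9]), array([227.8, 216.4]), 87.02) z 0.07494089328867537
 tilt mrad [ 0.3 -0. ] at corner 0
side box ([[499.70001220703125, -267.6000061035156], [680.0999755859375, -273.79998779296875], [687.7999877929688, -51.5], [507.3999938964844, -45.29999923706055]], array([ 593.7, -159.5]), array([222.4, 180.5]), 88.02) z 0.07521730967753881
 tilt mrad [ 2.9 -1. ] at corner 0
```

View pics/v6a.png

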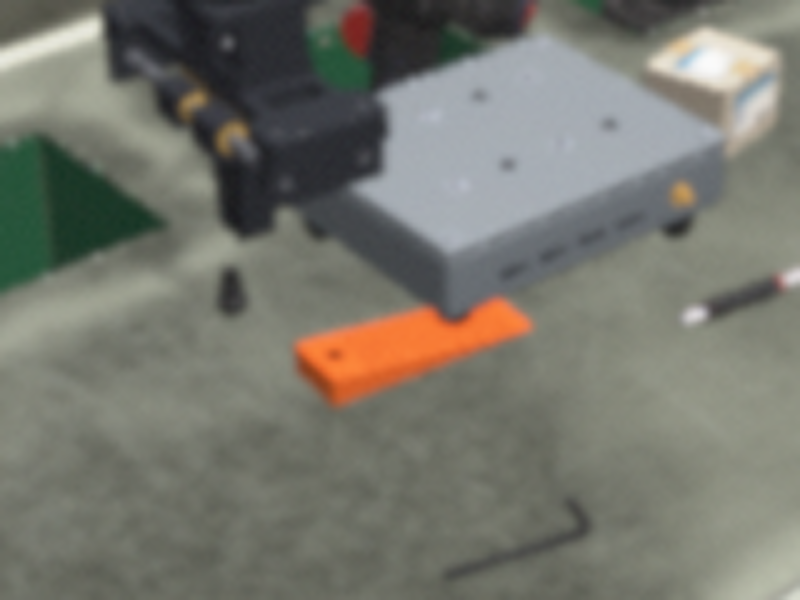

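play_rows(
  increments=[
    {"dx":-0.05,"dy":-0.7,"dz":0,"wx":0,"wy":0,"wz":0,"claw":0},
    {"dx":-0.05,"dy":-0.9,"dz":0,"wx":0,"wy":0,"wz":0,"claw":0},
    {"dx":-0.05,"dy":-0.9,"dz":0,"wx":0,"wy":0,"wz":0,"claw":0},
    {"dx":-0.05,"dy":-0.9,"dz":0,"wx":0,"wy":0,"wz":0,"claw":0},
    {"dx":0,"dy":-0.8,"dz":0,"wx":0,"wy":0,"wz":0,"claw":0},
    {"dx":0,"dy":-0.2,"dz":0,"wx":0,"wy":0,"wz":0,"claw":0},
    {"dx":0,"dy":0,"dz":0,"wx":0,"wy":0,"wz":0,"claw":0},
  ],
)

```text
t: 9.1
tool_pos: [0.5241, -0.0636, 0.1221]
ee_rot: [3.14, 0.004, 1.477]
ft_force: [-0.1, 1.0, -0.3]
finger_gap: 0.0002
```

play_rows(
  increments=[
    {"dx":0.1,"dy":-0.1,"dz":-0.5,"wx":0,"wy":0,"wz":0,"claw":0},
    {"dx":0.05,"dy":-0.05,"dz":-0.5,"wx":0,"wy":0,"wz":0,"claw":0},
    {"dx":0,"dy":0,"dz":-0.25,"wx":0,"wy":0,"wz":0,"claw":0},
    {"dx":0,"dy":0,"dz":0,"wx":0,"wy":0,"wz":0,"claw":0},
  ],
)

```text
t: 9.5
tool_pos: [0.5292, -0.0629, 0.0807]
ee_rot: [3.141, 0.001, 1.483]
ft_force: [-0.1, 0.5, -0.0]
finger_gap: 0.0007
```

play_rows(
  increments=[
    {"dx":0,"dy":-0.17,"dz":0,"wx":0,"wy":0,"wz":0,"claw":0},
    {"dx":0,"dy":0,"dz":-0.06,"wx":0,"wy":0,"wz":0,"claw":0},
    {"dx":0,"dy":0,"dz":-0.04,"wx":0,"wy":0,"wz":0,"claw":0},
  ],
)

```text
t: 9.8
tool_pos: [0.5295, -0.0668, 0.0776]
ee_rot: [3.141, 0.0, 1.486]
ft_force: [-1.1, -0.5, 1.4]
finger_gap: 0.0004
```

play_rows(
  increments=[
    {"dx":0,"dy":0,"dz":-0.04,"wx":0,"wy":0,"wz":0,"claw":0},
  ],
)

```text
t: 9.9
tool_pos: [0.5298, -0.0668, 0.0766]
ee_rot: [3.141, 0.0, 1.486]
ft_force: [0.7, -0.3, -0.9]
finger_gap: 0.0004
```

play_rows(
  increments=[
    {"dx":0,"dy":0,"dz":-0.04,"wx":0,"wy":0,"wz":0,"claw":0},
  ],
)

```text
t: 10.0
tool_pos: [0.5299, -0.0668, 0.0758]
ee_rot: [3.14, 0.0, 1.486]
ft_force: [-4.4, 0.7, 12.3]
finger_gap: 0.0003
```

play_rows(
  increments=[
    {"dx":0,"dy":0,"dz":-0.02,"wx":0,"wy":0,"wz":0,"claw":0},
  ],
)

```text
t: 10.1
tool_pos: [0.5299, -0.0668, 0.0758]
ee_rot: [3.14, 0.0, 1.486]
ft_force: [-2.6, 0.7, 9.3]
finger_gap: 0.0002
```

play_rows(
  increments=[
    {"dx":0,"dy":0,"dz":-0.025,"wx":0,"wy":0,"wz":0,"claw":0},
  ],
)

```text
t: 10.2
tool_pos: [0.5299, -0.0667, 0.0757]
ee_rot: [3.14, 0.0, 1.485]
ft_force: [-3.2, 0.5, 9.4]
finger_gap: 0.0005
```

play_rows(
  increments=[
    {"dx":0,"dy":0,"dz":-0.025,"wx":0,"wy":0,"wz":0,"claw":0},
  ],
)

```text
t: 10.3
tool_pos: [0.5299, -0.0668, 0.0758]
ee_rot: [3.14, 0.0, 1.485]
ft_force: [-2.4, 0.2, 8.0]
finger_gap: 0.0004
```

play_rows(
  increments=[
    {"dx":0,"dy":0,"dz":-0.03,"wx":0,"wy":0,"wz":0,"claw":0},
    {"dx":0,"dy":0,"dz":-0.03,"wx":0,"wy":0,"wz":0,"claw":0},
    {"dx":0,"dy":0,"dz":-0.03,"wx":0,"wy":0,"wz":0,"claw":0},
  ],
)

```text
t: 10.6
tool_pos: [0.5299, -0.0668, 0.0758]
ee_rot: [3.14, 0.0, 1.485]
ft_force: [-4.0, -0.2, 10.0]
finger_gap: 0.0005
```

play_rows(
  increments=[
    {"dx":0,"dy":0,"dz":0.1,"wx":0,"wy":0,"wz":0,"claw":0},
    {"dx":0,"dy":0,"dz":0.4,"wx":0,"wy":0,"wz":0,"claw":0},
    {"dx":0,"dy":0,"dz":0.9,"wx":0,"wy":0,"wz":0,"claw":0},
    {"dx":0,"dy":0,"dz":1,"wx":0,"wy":0,"wz":0,"claw":0},
    {"dx":0,"dy":0.5,"dz":1,"wx":0,"wy":0,"wz":0,"claw":0},
    {"dx":0,"dy":0.8,"dz":1,"wx":0,"wy":0,"wz":0,"claw":0},
    {"dx":0,"dy":0.8,"dz":0.5,"wx":0,"wy":0,"wz":0,"claw":0},
    {"dx":0,"dy":0.8,"dz":0.2,"wx":0,"wy":0,"wz":0,"claw":0},
    {"dx":0,"dy":0,"dz":0,"wx":0,"wy":0,"wz":0,"claw":0},
  ],
)

```text
t: 11.5
tool_pos: [0.5297, 0.0223, 0.2416]
ee_rot: [3.134, -0.001, 1.482]
ft_force: [0.7, 0.2, 0.8]
finger_gap: 0.0002
```

```bash
python3 occ.py .530 -.041 -95.5;python3 fit.py|grep -v wedge; python3 v.py v7
```

```text
[0] 0.068 c [ 0.5295 -0.0425] yaw -94.6 thin [ 0.5238 -0.1123]
[1] 0.051 c [ 0.5299 -0.0404] yaw -95.4 thin [ 0.5233 -0.1101]
[0, 1] 0.128 c [ 0.5298 -0.0412] yaw -95.3 thin [ 0.5234 -0.1109]
scene box ([[494.20001220703125, -264.1000061035156], [708.0999755859375, -274.20001220703125], [718.7000122070312, -51.400001525878906], [504.70001220703125, -41.29999923706055]], array([ 606.4, -157.8]), array([223.1, 214.2]), 87.28) z 0.07490699232882658
 tilt mrad [-0.6 -0.4] at corner 0
side box ([[499.6000061035156, -268.0], [681.2999877929688, -274.70001220703125], [689.4000244140625, -52.0], [507.70001220703125, -45.29999923706055]], array([ 594.5, -160. ]), array([222.8, 181.8]), 87.9) z 0.07525436914321593
 tilt mrad [ 2.7 -0.5] at corner 0
```

View pics/v7a.png

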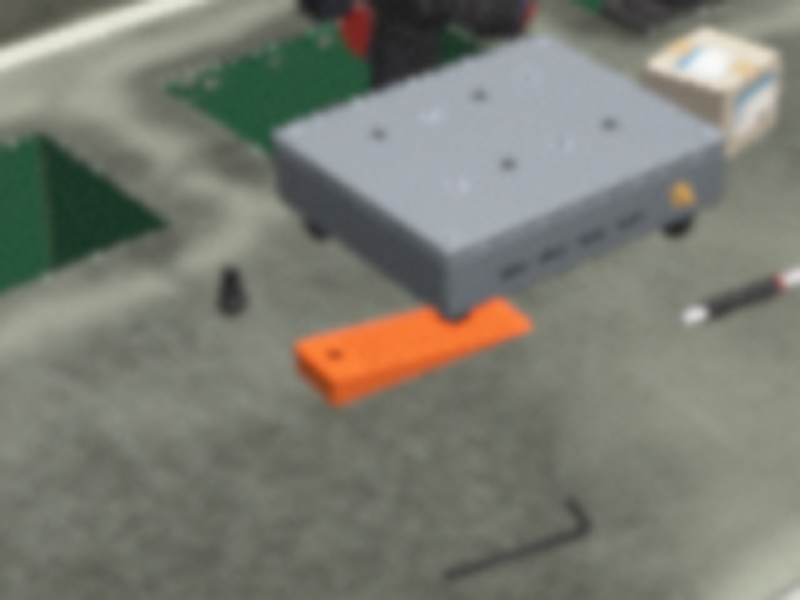

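View pics/v7b.png

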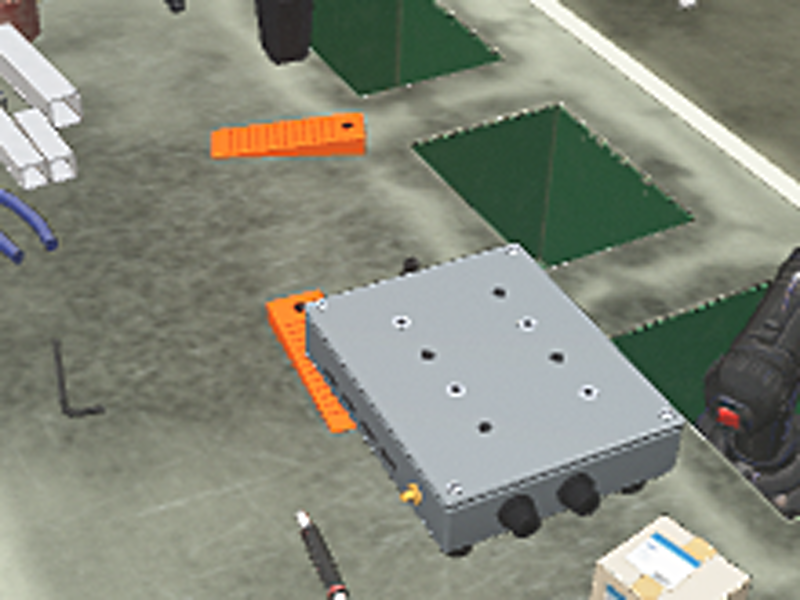

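```bash
python3 -c "
from bench import *
print(hand_in(),observe()['t'])"
```

```text
the job is handed in; nothing more can be done
the job is handed in; nothing more can be done
```

The wedge is snug under the short foot, the box stands level, and the job is handed in at about 12 s of the 58 s allowed.

- **Push:** I pushed the wedge nearest the base (not the look-alikes) with closed fingertips, thin end first. The push rose steeply with the thin end about 37 mm past the foot's centre line, and I stopped at about 5 N (peak reading 5.6 N), about 42 mm past.
- **Press:** I pressed on the loose corner with 8–12 N for about 0.7 s. The fingertip height held at 75.7–75.8 mm, so there was no play left. The fingers picked up a sideways force of 2.4–4.4 N while pressing.
- **After the hand was away:**
  - The wedge was where I left it, within the measuring error of about 2 mm, at roughly 3.5° to the box's long side.
  - The box had not moved by more than about 1 mm (side camera).
  - The nose piece, gauge and carton looked undisturbed.
- **Disagreement between cameras:** for tilt, the scene camera read under 1 mrad. The side camera read 2.7 mrad, but it already showed 4.4 mrad before I started, so I take that as its own offset. The scene camera's outline of the box was also too wide (about 214 mm against 180 mm), so I relied on the side and wrist cameras for the box's position.

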